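# Counter-hold the brake bolt of the tape reel stand

## Task

The brake of the indicator-tape stand is being set. First take the tommy bar out of the blue tool block and push it fully down into the brass socket on the lock nut, and let go of it, so that I can tighten the nut with it. Then reach down into the gap behind the steel bracket, grip the bolt's hidden hex head, wind it against its spring until the black pointer on the front stands at the red index tab, and keep it from turning back: finish while still holding the head there, and leave the cup, the marker, the scissors and the label roll alone.

Things in the scene. Friction and masses are not known exactly. Their poses are not given: they have to be found in the camera images.
- reel_stand: Fixed stand for a tape reel, grey base 150 x 230 x 12 mm; origin under its centre, x from front (robot's side) to back, z up. Upright steel bracket plate 4 mm thick, front face x = -14 mm, 220 mm wide, top z = 133 mm, with a round ear (radius 26 mm about the bolt axis) up to 151 mm. The bolt axis runs along x at y = -35, z = 125 mm.
- gap_mouth (a point): Middle of the gap's open top above the hex head, level with the ear's top (stand x = +17, y = -35, z = 151 mm). The gap, 54 mm wide in x, lies between the bracket and a lower grey rear guard plate (front face x = +44 mm, top z = 118 mm); it is open above and at both sides. Thin rods cross it only at z < 85 mm.
- reel_center (a point): Centre of the cream tape reel (91 mm across, 24 mm wide) on the bracket's front, left of the bolt (stand y = +62, z = 74 mm). A brake arm reaches from the bolt over it, up to z = 141 mm.
- nut_socket (a point): Centre of the mouth of the upright brass socket tube (20 mm outside, bore 10.6 mm, 21 mm deep) standing on the lock nut at the bracket's front, 63 mm in front of the hex head's centre, mouth 161 mm above the worktop. Axes as the stand's, z up out of the bore. The nut does not turn.
- tommy_bar: Loose steel bar 100 mm long, standing upright in the tool block. Origin at the centre of its lower tip, z along it to the top. Lower 45 mm is 8 mm thick with a tapered tip; from 47 to 100 mm it is a ringed grip 12 mm thick. 60 g.
- tool_block: Fixed blue block 62 x 46 x 40 mm, origin under its centre; the bar stands in its middle hole, its tip 10 mm above the worktop, so the bar's top is at 110 mm.
- tension_bolt: Tension bolt with its pointer; origin at the centre of its steel hex head, hidden in the gap behind the bracket (22 mm across flats, 12 mm long). x: bolt axis, away from the robot. y: square to one pair of flats; z: up between them: grip along y, coming down along -z. At rest z leans 0.25 rad to the robot's right; winding swings it over to the left, about -x.
- pointer_tip (a point): Tip of the thin black pointer on the bolt, in front of the bracket, 48 mm from the bolt axis; axes as the bolt's. Unwound (at the start, on a stop) it points down to the robot's right, 50 degrees below level; winding (counter-clockwise seen from the robot) raises it. A spring always unwinds it: 0.12 N m at rest, 0.12 N m more per rad; end stop at 1.1 rad.
- index_tip (a point): Inner edge of the red index tab (14 x 7 mm) on the white scale, 55 mm from the bolt axis, to the robot's right of the nut. Its axes are those the bolt has when the pointer stands at the tab: the angle between its z and the bolt's z is what is left to wind. 0.30 to 0.60 rad above the pointer's rest; it stays put.
- cup: Bystander: white sample cup with a white screw lid, 69 mm across, 70 mm high; origin under its centre.
- marker: Bystander: marker pen with a red cap, 135 mm long, 17 mm thick, lying along its y; origin under its centre.
- scissors: Bystander: stainless scissors, 81 x 152 x 7 mm, lying flat; origin under the centre.
- label_roll: Bystander: roll of white labels lying flat, 61 mm across, 38 mm high; origin under its centre.

How it is judged (in metres and radians):
On the way, in this order (a step that is already met when the one before it is completed fails the run):
1. the tommy bar stands fully down in the nut's socket, let go (z of tommy_bar in the frame of nut_socket below -0.016 m and horizontal distance between tommy_bar and nut_socket below 0.006 m and angle between tommy_bar's own z axis and vertical below 0.25 rad and contact force between tommy_bar and the fingers below 0.2 N), for 0.3 s.
2. the hex head behind the bracket is gripped between the fingers (contact force between the fingers and tension_bolt above 8 N and distance between the grasp point and tension_bolt below 0.02 m), for 0.2 s.
At the end, for the whole second after the job is handed in: The fingers still grip the hex head (over 8 N, TCP within 20 mm of it), holding the bolt still with the pointer within 0.12 rad of the red tab; the tommy bar, untouched, stands 16 mm or more deep in the nut's socket, within 6 mm of its axis and 0.25 rad of upright (all of step 1 and all of step 2 and angle between the z axis of pointer_tip and the z axis of index_tip, either way round below 0.12 rad and angular speed of tension_bolt below 0.15 rad/s and contact force between tommy_bar and the arm below 0.2 N); the arm keeps its last pose, push and grip.
It fails at once if a bystander (cup, marker, scissors, label roll) is moved by more than 20 mm (distance of any of cup, marker, scissors, label_roll from where it was at the start of the episode above 0.02 m).
It also fails if it takes over 54 s, if anything falls off the work surface, if the arm or the gripper's body presses on something with over 40 N, if the wrist force passes 120 N, or if a joint passes its speed limit or range.

## Robot

A 6-joint arm with a two-finger parallel gripper is mounted at the origin on a cart in front of the work surface, level with it; the furniture and walls round the work are solid. World frame = base frame: x ahead of the robot, y to its left, z up, the work surface at z = 0. Lengths are in mm, angles in degrees, forces in N, time in s.
With the tool pointing down it reaches from about 300 to 850 mm from the base axis. Payload 4.2 kg.
Tool frame: the origin (TCP) lies between the finger pads, 19 mm behind the fingertips; this is the grasp point; z points along the fingers, y is the line along which they close (so a half turn about z gives the same grasp; the last joint's range is limited). The gripper opens to 91 mm and grips with 3 to 60 N. Pads are 32 mm wide; open, the fingers measure 118 mm over their backs; the gripper's body (76 mm by 178 mm) begins 60 mm behind the grasp point.
Start: joints at [-1.146, 18.312, 89.639, -0, 72.044, -1.146], TCP at [575.014, 0, 232.776] pointing down, gripper open.
Joint ranges: [-177.97, 177.97], [-48.28, 115.42], [12.27, 149.76], [-77.06, 257.06], [2.81, 150.46], [-146.56, 146.56]. Speed limits (degrees/s): [147.25, 147.25, 180, 180, 180, 180].

## Interface

Orientations are given as [roll, pitch, yaw] about the fixed x, y, z axes, in that order (R = Rz(yaw) Ry(pitch) Rx(roll)).
In Python, from workcell import env gives the robot as it stands.
- The arm moves only by the shell command python3 -m jog 'ROWS' [FORCE]. ROWS is a JSON object of lists of equal length, an entry for each row: "jaw": the finger opening in mm, from 0 to 91.2; "slide": the shift along the tool's x, y, z in units of 30 mm (1.0 is 30 mm), a list of three; "spin": the turn about the tool's z in units of 8 degrees (1.0 is 8 degrees). In form: {"jaw": [jaw, ...], "slide": [[dx, dy, dz], ...], "spin": [spin, ...]}. A call has 1 to 10 rows; each row shifts and turns the commanded pose from where the row before left it, along the tool's axes as they then stand; what a row does not reach is not made up. A row lasts 1/10 s, in which the tool goes at most 50 mm and 8.59 degrees, less where a joint would pass 70% of its speed; a pose out of reach is approached as far as the arm can. A call is refused whole if a number of a shift passes 1 or a number of a turn 1, either way. A call with a gripper value outside its range is refused whole. The fingers move at their own pace and stop on an object; FORCE is the grip in N (left out, the last holds). Time passes only in rows, so rows that do not move let the fingers close. It gives the time, the measured TCP pose, the force, the opening and the grip force at its end, in the units of the state.
- env.state(): the state, without advancing time (a new reading comes with each control period).
- env.grab_frame(name): name is "scene" or "side" or "wrist"; returns the picture (384x512x3 uint8, red, green, blue); there is no depth.
- env.camera_model(name): a dict with "fx", "fy", "cx", "cy" (pixels), "camera_from_world" (4x4, takes a point from world to camera coordinates). Camera axes: x right, y up, looking along -z (the intrinsics and any distortion apply to the point x, -y, -z); pixel columns grow to the right and rows downward; lengths in mm; the calibration is good to about 2 mm. A picture is of the moment at which its call begins: read the wrist's pose just before it. camera_model takes no time and is no camera call; for the wrist camera it gives the pose at the moment of the call.
- env.job_done(): hands the job in; it is judged then, once.
The state is a dict: "time_s": time; "qpos": joint angles; "qvel": joint speeds; "effort": joint torques, N m; "ee_pos": TCP position; "ee_rot": TCP orientation; "force": force on the tool from outside, world axes, zero at the start; "torque": the same for the moment, N m; "gripper_width": finger opening in mm; "gripper_force": force on a finger pad.
Only numpy, scipy, OpenCV 4.12 (cv2) and the standard library are available. Lean on these libraries where they do the work, as an engineer would, in place of code of your own. Each camera call takes 0.05 s, during which the arm holds its last target. There are 200 camera calls.

## Working session

There is one attempt and no reset: what is moved stays moved. The work goes in short steps, Python scripts to look and compute and a shell command to move; the robot and the scene stay as the last step left them, time stands still between calls to the robot, and variables do not carry over. Pictures are saved under pics/ and viewed, at most 10 in all, crops included, and the job is handed in when it is done.

```bash
ls; mkdir -p pics
python3 - <<'E'
from workcell import env
import cv2,numpy as np
for n in ["scene","side"]:
    f=env.grab_frame(n); cv2.imwrite(f"pics/{n}0.png",cv2.resize(f[:,:,::-1],(768,576),interpolation=cv2.INTER_CUBIC))
    cv2.imwrite(f"/tmp/{n}0.png",f[:,:,::-1])
    m=env.camera_model(n); print(n,{k:(np.round(v,3).tolist()) for k,v in m.items()})
    T=np.array(m["camera_from_world"]); print(-T[:3,:3].T@T[:3,3])
print(env.state())
E
```

```text
pics
scene {'fx': 360.018, 'fy': 360.018, 'cx': 257.628, 'cy': 195.071, 'camera_from_world': [[-0.84, -0.543, 0.003, 509.838], [0.411, -0.633, 0.656, -250.397], [-0.355, 0.552, 0.754, -927.529], [0.0, 0.0, 0.0, 1.0]]}
[202.2731538  630.55411034 862.80439222]
side {'fx': 463.62, 'fy': 463.62, 'cx': 252.029, 'cy': 186.382, 'camera_from_world': [[1.0, 0.021, 0.019, -544.823], [-0.028, 0.565, 0.825, -130.557], [0.007, -0.825, 0.565, -1289.886], [0.0, 0.0, 0.0, 1.0]]}
[ 549.67218489 -978.57900767  847.30625853]
{'time_s': 0.1, 'qpos': array([-1.14381249e+00,  1.83470888e+01,  8.96979088e+01, -8.10535732e-04,
        7.20449047e+01, -1.14364327e+00]), 'qvel': array([ 0.08744166, -0.06301528, -0.11945559,  0.08899527, -0.12742742,
        0.00302208]), 'effort': array([ 5.01049108e-04, -4.13330913e+01, -2.32510239e+01,  7.29743019e-02,
        4.21804120e-02, -4.88014211e-05]), 'ee_pos': array([5.74583468e+02, 2.59241595e-02, 2.32023467e+02]), 'ee_rot': array([-1.79910100e+02, -1.02384623e-03,  9.00000804e+01]), 'force': array([-0.34881519, -0.54924984,  0.78621819]), 'torque': array([-0.04584927, -0.03795576, -0.10594519]), 'gripper_force': 0.0, 'gripper_width': 91.25299525174758}
```

View pics/scene0.png

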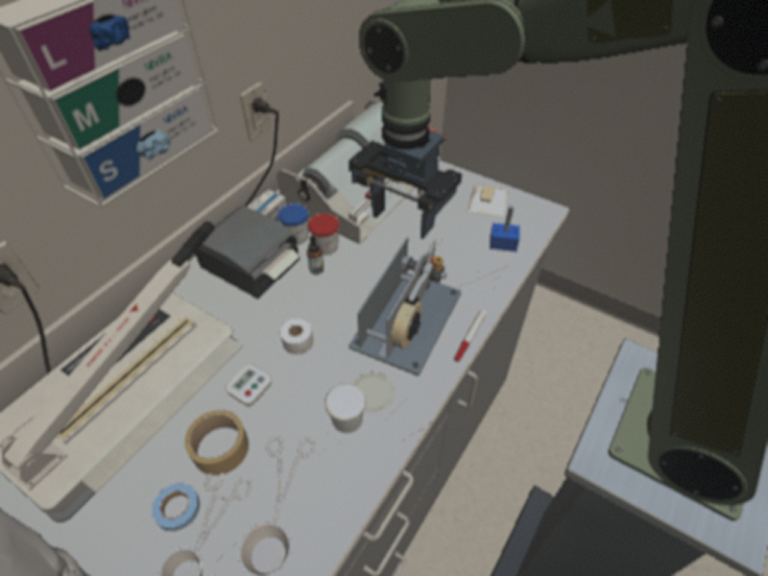

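View pics/side0.png

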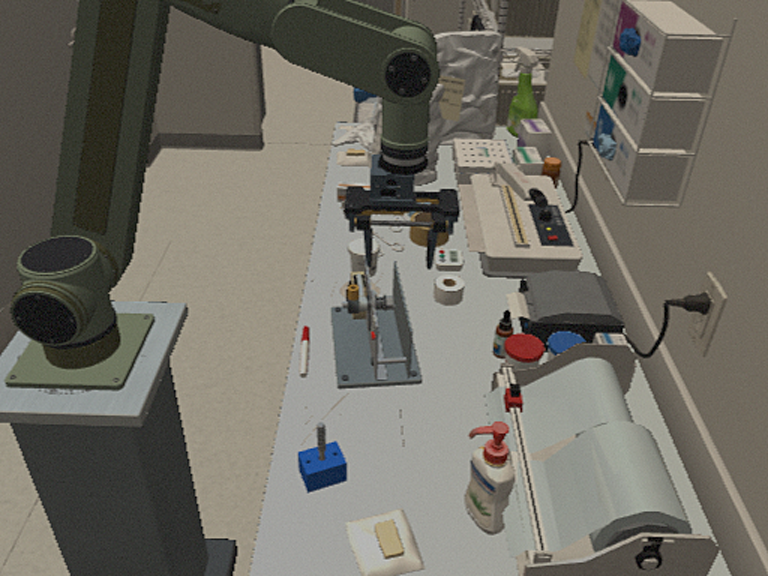

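The scene view shows the stand at about (405,310), the blue block at (505,237) and the marker at (470,335). In the side view the stand is at (375,345), the block at (322,466) and the brass socket at (352,290). Next I'll zoom in and measure.

```bash
cat > h.py <<'E'
from workcell import env
import cv2,numpy as np
def ray(m,u,v):
    T=np.array(m["camera_from_world"]);R=T[:3,:3];c=-R.T@T[:3,3]
    d=R.T@np.array([(u-m["cx"])/m["fx"],-(v-m["cy"])/m["fy"],-1.]);return c,d/np.linalg.norm(d)
def plane(m,uv,z):
    c,d=ray(m,*uv);return c+d*(z-c[2])/d[2]
def tri(m1,p1,m2,p2):
    c1,d1=ray(m1,*p1);c2,d2=ray(m2,*p2)
    s=np.linalg.lstsq(np.c_[d1,-d2],c2-c1,rcond=None)[0]
    a=c1+s[0]*d1;b=c2+s[1]*d2;return (a+b)/2,np.linalg.norm(a-b)
def proj(m,P):
    T=np.array(m["camera_from_world"]);q=T[:3,:3]@np.asarray(P,float)+T[:3,3]
    return np.array([m["cx"]+m["fx"]*q[0]/-q[2],m["cy"]-m["fy"]*q[1]/-q[2]])
E
python3 - <<'E'
from h import *
ms={n:env.camera_model(n) for n in("scene","side")}
im={n:cv2.imread(f"/tmp/{n}0.png") for n in ms}
for n in ms:
    h=cv2.cvtColor(im[n],cv2.COLOR_BGR2HSV)
    for nm,lo,hi in(("blue",(105,150,60),(125,255,255)),("red",(0,150,80),(6,255,255)),("brass",(10,110,80),(25,255,255))):
        k=cv2.inRange(h,lo,hi);N,_,st,ce=cv2.connectedComponentsWithStats(k)
        print(n,nm,[(st[i].tolist(),ce[i].round(1).tolist()) for i in range(1,N) if st[i][4]>=5])
a=cv2.resize(im["scene"][150:250,225:355],(390*2-0,600),interpolation=cv2.INTER_CUBIC)
cv2.imwrite("pics/sc_crop.png",a)
b=cv2.resize(im["side"][165:335,190:310],(423,600),interpolation=cv2.INTER_CUBIC)
cv2.imwrite("pics/sd_crop.png",b)
E
```

```text
scene blue [([78, 12, 6, 8, 16], [81.0, 14.8]), ([73, 15, 12, 12, 56], [77.7, 21.1]), ([61, 18, 6, 4, 14], [63.6, 19.7]), ([69, 26, 3, 3, 5], [69.8, 27.2]), ([196, 140, 8, 8, 24], [200.3, 143.9]), ([187, 142, 5, 4, 8], [188.6, 144.0]), ([328, 150, 17, 10, 121], [336.3, 154.6])]
scene red [([206, 143, 19, 14, 190], [215.4, 149.5]), ([305, 229, 6, 10, 23], [307.6, 233.0])]
scene brass [([289, 172, 5, 8, 33], [291.3, 175.3])]
side blue [([415, 23, 7, 3, 10], [417.7, 24.0]), ([422, 25, 5, 6, 14], [424.0, 27.5]), ([414, 26, 7, 9, 21], [417.0, 29.7]), ([403, 86, 5, 3, 7], [404.9, 87.1]), ([365, 221, 25, 16, 193], [375.2, 227.2]), ([199, 295, 32, 33, 672], [214.4, 310.8])]
side red [([365, 157, 7, 3, 14], [368.1, 157.9]), ([293, 167, 3, 2, 5], [294.2, 167.4]), ([201, 218, 5, 9, 27], [203.6, 222.3]), ([248, 221, 2, 5, 9], [248.4, 223.2]), ([337, 223, 26, 18, 342], [349.0, 230.8]), ([337, 259, 11, 13, 66], [340.8, 265.4]), ([327, 287, 9, 14, 54], [330.8, 294.2]), ([323, 299, 12, 10, 48], [327.5, 304.8])]
side brass [([391, 75, 4, 6, 12], [392.5, 77.3]), ([362, 105, 12, 9, 83], [367.1, 108.8]), ([226, 123, 6, 1, 6], [228.5, 123.0]), ([241, 124, 6, 1, 6], [243.5, 124.0]), ([226, 131, 4, 2, 7], [227.7, 131.6]), ([278, 133, 14, 3, 24], [284.5, 133.5]), ([262, 141, 5, 1, 5], [264.0, 141.0]), ([274, 142, 4, 5, 7], [275.1, 143.9]), ([236, 145, 2, 3, 6], [236.5, 146.0]), ([274, 151, 12, 13, 113], [278.8, 156.4]), ([300, 186, 3, 4, 7], [301.0, 187.7]), ([232, 189, 7, 11, 61], [234.7, 194.4]), ([335, 221, 4, 2, 6], [336.5, 221.7]), ([323, 306, 6, 4, 9], [325.7, 307.9]), ([331, 309, 4, 2, 6], [332.8, 309.7])]
```

View pics/sc_crop.png

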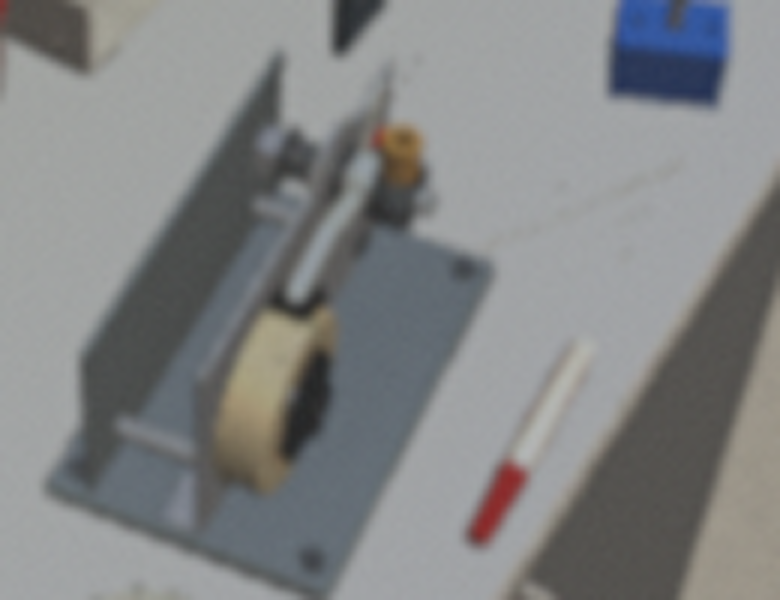

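View pics/sd_crop.png

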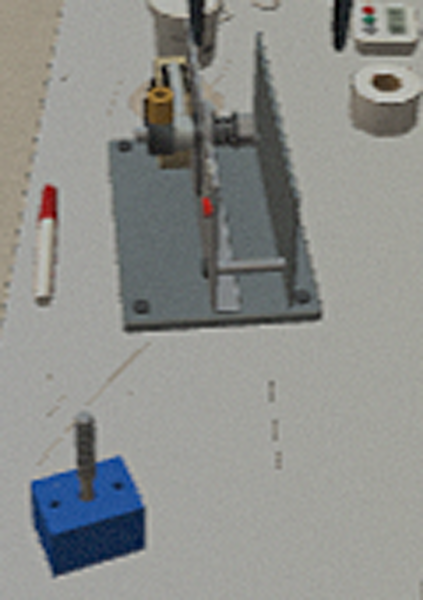

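The crops show the socket mouth at crop pixel (404,140) in the scene view and (159,93) in the side view. The bar top is at (84,414) in the side view. The red tab is at (380,138) in the scene view and (208,207) in the side view. The base corners are clear in both.

Run:
```python
from h import *
A=env.camera_model("scene");B=env.camera_model("side")
S=lambda x,y:(225+x/6-.4,150+y/6-.4)
D=lambda x,y:(190+x/3.525-.35,165+y/3.529-.35)
p=lambda *a:print(*[np.round(x,1) for x in a])
p("sock",*tri(A,S(404,140),B,D(159,93)),plane(A,S(404,140),161),plane(B,D(159,93),161))
p("bar top",plane(B,D(84,414),110),"hole",plane(B,D(87,496),40))
p("tab",*tri(A,S(380,138),B,D(208,207)))
for q in((45,487),(493,265),(328,598)):p("sc base",plane(A,S(*q),12))
for q in((110,140),(126,321),(321,312)):p("sd base",plane(B,D(*q),12))
for q in((32,481),(121,457),(145,506),(55,537)):p("blk",plane(B,D(*q),40))
for q in((624,2),(729,0),(722,57),(612,42)):p("blk sc",plane(A,S(*q),40))
```

```text
Traceback (most recent call last):
numpy._core._exceptions._UFuncNoLoopError: ufunc 'multiply' did not contain a loop with signature matching types (dtype('<U4'), dtype('float64')) -> None
```

Run:
```python
from h import *
A=env.camera_model("scene");B=env.camera_model("side")
S=lambda x,y:(225+x/6-.4,150+y/6-.4)
D=lambda x,y:(190+x/3.525-.35,165+y/3.529-.35)
p=lambda s,*a:print(s,*[np.round(x,1) for x in a])
p("sock",*tri(A,S(404,140),B,D(159,93)),plane(A,S(404,140),161),plane(B,D(159,93),161))
p("bar top",plane(B,D(84,414),110));p("hole",plane(B,D(87,496),40))
p("tab",*tri(A,S(380,138),B,D(208,207)))
for q in((45,487),(493,265),(328,598)):p("sc base",plane(A,S(*q),12))
for q in((110,140),(126,321),(321,312)):p("sd base",plane(B,D(*q),12))
for q in((32,481),(121,457),(145,506),(55,537)):p("blk",plane(B,D(*q),40))
for q in((624,2),(729,0),(722,57),(612,42)):p("blk sc",plane(A,S(*q),40))
```

```text
sock [497.1  -1.1 161.5] 0.7 [497.   -1.6 161. ] [ 4.974e+02 -3.000e-01  1.610e+02]
bar top [ 465.5 -271.5  110. ]
hole [ 465.8 -274.8   40. ]
tab [534.9 -53.1  98. ] 1.5
sc base [589.8 162.3  12. ]
sc base [475.5 -81.   12. ]
sc base [443.8 142.1  12. ]
sd base [447.9 140.3  12. ]
sd base [477.  -82.9  12. ]
sd base [622. -67.  12.]
blk [ 429.6 -263.8   40. ]
blk [ 485.  -241.3   40. ]
blk [ 503.  -281.5   40. ]
blk [ 448.9 -308.    40. ]
blk sc [ 496.8 -274.4   40. ]
blk sc [ 447.6 -308.4   40. ]
blk sc [ 431.7 -262.7   40. ]
blk sc [ 488.1 -240.5   40. ]
```

Two cameras agree on these positions: socket mouth (497,-1,161), bar axis (466,-272), stand yaw about 7.7°, tab about 0.42 rad above rest. Moving over the bar now.

```bash
python3 -m jog '{"jaw":[40,40,40,40,40,40,40,40,40,40,40],"slide":[[-1,-0.4,0]],"spin":[0]}' | tail -3; python3 -m jog '{"jaw":[40,40,40,40,40,40,40,40,40,40],"slide":[[-0.9,-0.36,0],[-0.9,-0.36,0],[-0.9,-0.36,0],[-0.9,-0.36,0],[-0.9,-0.36,0],[-0.9,-0.36,0],[-0.9,-0.36,0],[-0.9,-0.36,0],[-0.9,-0.36,0],[-0.97,-0.39,0]],"spin":[0,0,0,0,0,0,0,0,0,0]}' 30
python3 - <<'E'
from h import *
s=env.state();m=env.camera_model("wrist")
T=np.array(m["camera_from_world"]);print("cam",(-T[:3,:3].T@T[:3,3]).round(1),"look",(-T[2,:3]).round(2),s["ee_pos"].round(1),s["ee_rot"].round(2))
f=env.grab_frame("wrist")[:,:,::-1];cv2.imwrite("pics/w1.png",f)
print(proj(m,[466,-272,110]),proj(m,[466,-272,40]))
E
```

```text
time_s: 1.1
ee_pos: [465.4, -272.9, 232.4]
ee_rot: [-180.0, -0.0, 90.0]
force: [-0.3, -0.3, -0.1]
gripper_width: 39.9
gripper_force: 0.0
cam [ 465.1 -192.6  386.3] look [-0.   -0.28 -0.96] [ 465.4 -272.9  232.4] [-1.7997e+02 -3.0000e-02  9.0010e+01]
[251.49003785 182.4713898 ] [251.29585196 165.3980321 ]invalid input
```

View pics/w1.png

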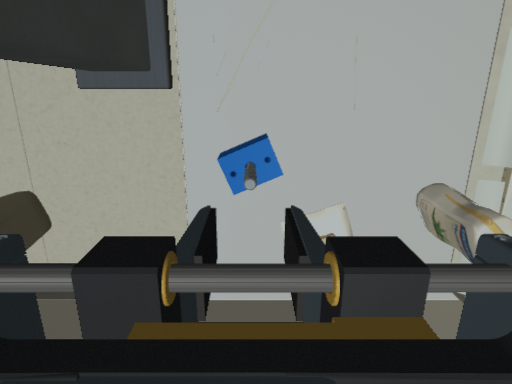

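The bar top is at (250,183), where I predicted (251,182). The wrist camera sits on the tool's +x side. I'll go down and grip.

```bash
python3 -m jog '{"jaw":[40,40,40,40,40,40,40,40,0,0],"slide":[[0,0,0.8],[0,0,0.8],[0,0,0.8],[0,0,0.8],[0,0,0.8],[0,0,0.5],[0,0,0.3],[0,0,0],[0,0,0],[0,0,0]],"spin":[0,0,0,0,0,0,0,0,0,0]}' 30;  python3 -m jog '{"jaw":[0,0,0,0,0],"slide":[[0,0,0],[0,0,0],[0,0,0],[0,0,0],[0,0,0]],"spin":[0,0,0,0,0]}' 40
```

```text
time_s: 2.15
ee_pos: [466.7, -272.5, 89.7]
ee_rot: [179.9, 0.1, 90.0]
force: [0.2, -0.6, 0.7]
gripper_width: 26.9
gripper_force: 0.0
time_s: 2.65
ee_pos: [466.6, -272.4, 89.3]
ee_rot: [179.9, 0.0, 90.0]
force: [0.1, 0.2, 3.5]
gripper_width: 11.7
gripper_force: 40.0
```

```bash
python3 -m jog '{"jaw":[0,0,0,0,0,0,0,0,0,0],"slide":[[0,0,-0.3],[0,0,-0.7],[0,0,-1],[0,0,-1],[0,0,-1],[0,0,-1],[0.5,0,-0.7],[0.8,0.1,-0.3],[0.8,0.1,0],[0.8,0.1,0]],"spin":[0,0,0,0,0,0,0,0,0,0]}' 40;  python3 -m jog '{"jaw":[0,0,0,0,0,0,0,0,0,0],"slide":[[0.8,0.1,0],[0.8,0.1,0],[0.8,0.1,0],[0.8,0.1,0],[0.8,0.1,0],[0.8,0.1,0],[0.8,0.1,0],[0.4,0,0],[0,0,0],[0,0,0]],"spin":[0,0,0,0,0,0,0,0,0,0]}'; python3 -m jog '{"jaw":[0,0,0,0,0,0,0,0,0,0],"slide":[[0,0,0],[0,0,0],[0,0,0],[0,0,0],[0,0,0],[0,0,0],[0,0,0],[0,0,0],[0,0,0],[0,0,0]],"spin":[1,1,1,1,1,1,1,1,1,1]}'
python3 - <<'E'
from h import *
s=env.state();print(s["ee_pos"].round(1),s["ee_rot"].round(2),s["qpos"].round(1))
o=[]
for n in("scene","side","wrist"):
    f=env.grab_frame(n)[:,:,::-1];cv2.imwrite(f"/tmp/{n}1.png",f);o.append(f)
c=[cv2.resize(o[0][120:195,255:330],(400,400),interpolation=cv2.INTER_CUBIC),cv2.resize(o[1][140:215,200:275],(400,400),interpolation=cv2.INTER_CUBIC)]
cv2.imwrite("pics/ins1.png",np.hstack(c));cv2.imwrite("pics/w2.png",o[2])
E
```

```text
time_s: 3.65
ee_pos: [474.7, -184.3, 269.3]
ee_rot: [180.0, 0.0, 90.0]
force: [0.7, 0.1, -0.9]
gripper_width: 11.2
gripper_force: 40.0
time_s: 4.65
ee_pos: [495.8, -5.6, 268.8]
ee_rot: [-180.0, 0.0, 90.0]
force: [-0.5, -0.3, -0.9]
gripper_width: 10.8
gripper_force: 40.0
time_s: 5.65
ee_pos: [495.9, -6.5, 268.8]
ee_rot: [180.0, 0.0, 9.6]
force: [-0.2, 0.3, -0.3]
gripper_width: 11.2
gripper_force: 40.0
[495.9  -6.5 268.8] [1.7996e+02 2.0000e-02 9.5800e+00] [-2.1  9.9 95.9 -0.  74.2 78.4]
```

View pics/ins1.png

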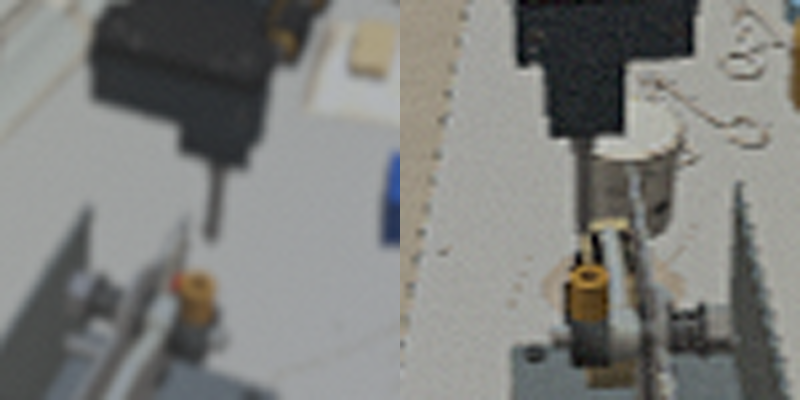

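View pics/w2.png

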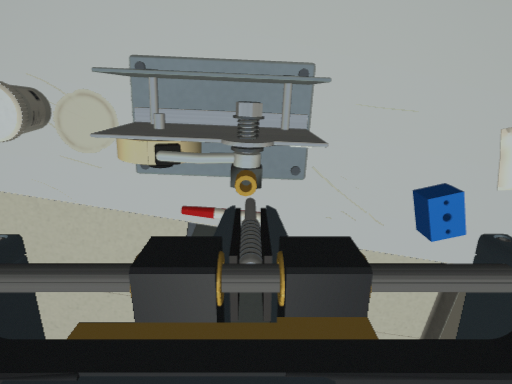

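The wrist view shows the brass socket at (246,186), the hex head at (250,107), the bracket edge along row ~135, and the bar hanging at (250,205). Next I'll measure the offsets.

Run:
```python
from h import *
m=env.camera_model("wrist");A=env.camera_model("scene");B=env.camera_model("side")
f=cv2.imread("/tmp/wrist1.png");h=cv2.cvtColor(f,cv2.COLOR_BGR2HSV)
k=cv2.inRange(h,(10,110,60),(28,255,255));k[:160]=0;k[205:]=0;k[:,:225]=0;k[:,270:]=0
ys,xs=np.nonzero(k);print("brass",xs.min(),xs.max(),ys.min(),ys.max(),xs.mean(),ys.mean())
(c,r)=cv2.minEnclosingCircle(np.c_[xs,ys].astype(np.float32));print(c,r, "expected r",10*m["fx"]/220)
print("socket",plane(m,c,161).round(1))
for z in(190,200,210):print("tcp axis",z,proj(m,[495.9,-6.5,z]).round(1))
# bar dark shaft per row
g=cv2.cvtColor(f,cv2.COLOR_BGR2GRAY)
for v in range(196,232,4):print(v,g[v,238:264].tolist())
print("hex",plane(m,(250,107),125+6).round(1),"fits gap:",plane(m,(250,107),137).round(1))
for a,z in(((95,133),133),((325,141),133),((97,70),118),((329,81),118)):print("edge",plane(m,a,z).round(1))
g1=cv2.cvtColor(cv2.imread("/tmp/scene1.png"),cv2.COLOR_BGR2GRAY)
s=400/75
print("bar tip scene", [plane(A,(255+212/s-.4,120+240/s-.4),z).round(1).tolist() for z in(188,190)],"side",[plane(B,(200+185/s-.4,140+232/s-.4),z).round(1).tolist() for z in(188,190)])
```

```text
brass 235 256 170 195 245.54066985645932 182.63875598086125
(245.5, 182.5) 12.747649192810059 expected r 14.234041347516968
socket [499.7  -1.2 161. ]
tcp axis 190 [250.8 198.5]
tcp axis 200 [250.9 202.8]
tcp axis 210 [250.9 207.5]
196 [174, 174, 173, 173, 172, 172, 170, 166, 167, 172, 173, 173, 173, 175, 175, 174, 174, 174, 174, 175, 174, 174, 174, 175, 175, 174]
200 [174, 174, 174, 175, 174, 174, 175, 158, 73, 65, 66, 65, 66, 64, 66, 65, 95, 148, 174, 174, 174, 174, 175, 175, 174, 175]
204 [174, 175, 174, 174, 175, 174, 160, 93, 64, 65, 66, 66, 66, 66, 65, 64, 63, 118, 174, 174, 175, 175, 174, 175, 175, 174]
208 [59, 59, 99, 156, 174, 175, 160, 89, 65, 66, 65, 67, 66, 65, 66, 65, 64, 103, 157, 175, 174, 168, 132, 59, 60, 60]
212 [16, 14, 58, 108, 123, 121, 109, 65, 65, 66, 66, 66, 67, 67, 66, 66, 64, 66, 78, 95, 84, 80, 62, 13, 14, 16]
216 [17, 14, 93, 165, 186, 180, 149, 64, 66, 66, 68, 66, 67, 67, 67, 65, 65, 76, 126, 169, 168, 159, 118, 13, 14, 17]
220 [14, 13, 88, 159, 169, 111, 70, 63, 52, 52, 52, 57, 55, 54, 51, 53, 51, 61, 69, 106, 160, 180, 137, 14, 14, 14]
224 [17, 14, 68, 106, 65, 70, 63, 55, 56, 61, 70, 68, 67, 69, 68, 63, 63, 51, 61, 67, 67, 96, 126, 17, 16, 16]
228 [15, 16, 23, 49, 70, 63, 53, 58, 66, 70, 69, 66, 68, 68, 67, 69, 70, 59, 48, 56, 61, 50, 46, 16, 14, 16]
hex [561.9   5.8 131. ] fits gap: [562.2   5.9 137. ]
edge [514.3 142.2 133. ]
edge [543.9 -67.9 133. ]
edge [569.4 149.4 118. ]
edge [597.  -62.1 118. ]
bar tip scene [[495.5, -8.2, 188.0], [494.7, -6.3, 190.0]] side [[496.4, -3.9, 188.0], [496.6, -6.9, 190.0]]
```

```bash
python3 -m jog '{"jaw":[0,0,0,0,0],"slide":[[0.11,-0.15,0],[0,0,0.4],[0,0,0.35],[0,0,0],[0,0,0]],"spin":[0,0.24,0,0,0]}' 40
python3 - <<'E'
from h import *
s=env.state();print(s["ee_pos"].round(1),s["ee_rot"].round(2));m=env.camera_model("wrist")
o=[]
for n in("scene","side","wrist"):
    f=env.grab_frame(n)[:,:,::-1];cv2.imwrite(f"/tmp/{n}2.png",f);o.append(f)
c=[cv2.resize(a,(400,400),interpolation=cv2.INTER_CUBIC) for a in(o[1][165:205,215:255],o[2][160:220,215:275])]
cv2.imwrite("pics/ins2.png",np.hstack(c))
p=s["ee_pos"];print("axis tip",proj(m,[p[0],p[1],p[2]-79.3]),"sock",proj(m,[497.2,-1.2,161]))
E
```

```text
time_s: 6.3
ee_pos: [498.6, -0.1, 246.1]
ee_rot: [-180.0, 0.0, 8.1]
force: [-0.3, -0.1, -0.6]
gripper_width: 10.8
gripper_force: 40.0
[ 4.986e+02 -1.000e-01  2.461e+02] [-1.80e+02  3.00e-02  8.14e+00]
axis tip [250.44631452 198.04187222] sock [251.59446935 197.46222445]
```

View pics/ins2.png

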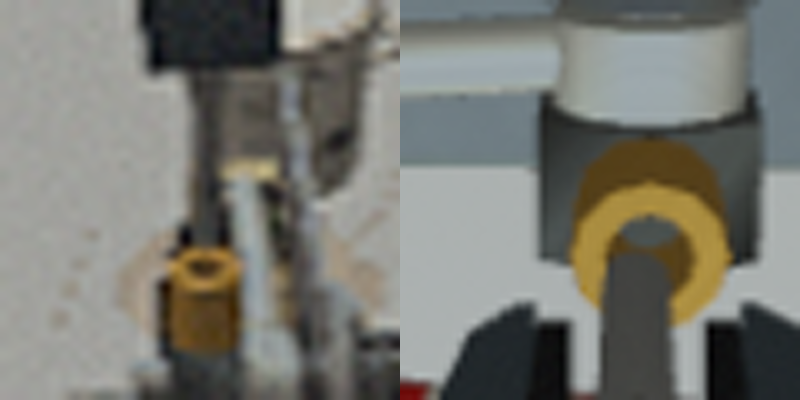

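The bar tip at crop (638,~268) sits about 1.5 mm to the left of the bore centre (649,255) and is nearly right fore and aft. I'll correct that and go down gently.

```bash
python3 -m jog '{"jaw":[0,0,0,0,0,0],"slide":[[0.006,0.05,0],[0,0,0.1],[0,0,0.1],[0,0,0.1],[0,0,0.1],[0,0,0]],"spin":[0,0,0,0,0,0]}' 40
```

```text
time_s: 7.05
ee_pos: [498.6, -1.5, 233.7]
ee_rot: [-180.0, 0.1, 8.1]
force: [0.7, 0.2, -1.1]
gripper_width: 11.4
gripper_force: 40.0
```

```bash
python3 -m jog '{"jaw":[0,0,0,0,0,0],"slide":[[0,0,0.1],[0,0,0.1],[0,0,0.1],[0,0,0.1],[0,0,0.08],[0,0,0]],"spin":[0,0,0,0,0,0]}' 40
```

```text
time_s: 7.65
ee_pos: [499.2, -1.5, 221.0]
ee_rot: [180.0, -0.1, 8.1]
force: [-1.6, 0.4, 7.1]
gripper_width: 11.3
gripper_force: 40.0
```

```bash
python3 -m jog '{"jaw":[0,0,0],"slide":[[0,0,0.05],[0,0,0.05],[0,0,0]],"spin":[0,0,0]}' 40; python3 -m jog '{"jaw":[30,30,40,40,40,40],"slide":[[0,0,0],[0,0,0],[0,0,0],[0,0,0],[0,0,0],[0,0,0]],"spin":[0,0,0,0,0,0]}' 40;python3 - <<'E'
from h import *
m=env.camera_model("wrist");s=env.state();print(s["ee_pos"])
f=env.grab_frame("wrist")[:,:,::-1];cv2.imwrite("/tmp/wrist3.png",f)
f=env.grab_frame("side")[:,:,::-1];cv2.imwrite("/tmp/side3.png",f);B=env.camera_model("side")
for z in(161,187,240):print(z,proj(m,[497,-1.6,z]).round(1),proj(B,[497,-1.6,z]).round(1))
g=cv2.cvtColor(f,cv2.COLOR_BGR2GRAY)
for r in range(158,196,3):print(r,g[r,222:248].tolist())
E
```

```text
time_s: 7.95
ee_pos: [499.8, -1.5, 220.5]
ee_rot: [180.0, -0.2, 8.1]
force: [-3.8, 0.2, 18.8]
gripper_width: 11.2
gripper_force: 40.0
time_s: 8.55
ee_pos: [498.9, -1.6, 216.6]
ee_rot: [-180.0, 0.0, 8.1]
force: [0.3, -0.7, 0.3]
gripper_width: 40.0
gripper_force: 0.0
[498.93336837  -1.5584426  216.58564025]
161 [250.1 211.4] [234.6 191.3]
187 [250.1 226.3] [234.6 182.9]
240 [250.  272.4] [234.5 165.2]
158 [26, 34, 19, 22, 26, 2, 23, 27, 27, 19, 18, 17, 17, 21, 18, 27, 18, 19, 28, 28, 20, 21, 16, 26, 29, 18]
161 [54, 34, 39, 35, 44, 43, 32, 39, 46, 45, 45, 35, 45, 47, 38, 45, 45, 42, 38, 35, 41, 44, 37, 46, 41, 40]
164 [107, 27, 36, 48, 50, 47, 35, 37, 35, 37, 39, 35, 37, 42, 38, 36, 47, 37, 36, 47, 38, 38, 41, 40, 42, 34]
167 [130, 23, 41, 43, 35, 37, 40, 37, 38, 37, 40, 38, 46, 39, 44, 39, 41, 33, 43, 30, 34, 38, 38, 40, 38, 40]
170 [128, 35, 48, 71, 74, 46, 38, 36, 34, 44, 41, 36, 31, 35, 34, 40, 39, 32, 35, 38, 43, 39, 58, 77, 81, 79]
173 [158, 161, 164, 163, 169, 157, 103, 31, 29, 32, 42, 44, 26, 41, 45, 35, 38, 38, 43, 42, 33, 49, 82, 88, 84, 87]
176 [159, 162, 164, 161, 160, 166, 173, 143, 54, 31, 37, 35, 35, 32, 41, 37, 40, 37, 33, 38, 34, 47, 78, 90, 92, 88]
179 [162, 159, 165, 158, 161, 162, 170, 136, 49, 30, 35, 34, 45, 40, 35, 36, 30, 43, 43, 37, 31, 43, 122, 134, 76, 59]
182 [162, 165, 164, 161, 159, 160, 168, 139, 46, 32, 36, 34, 36, 38, 35, 41, 41, 40, 39, 42, 22, 45, 122, 134, 87, 74]
185 [162, 161, 161, 160, 161, 161, 168, 141, 84, 55, 65, 57, 66, 56, 35, 53, 89, 108, 95, 58, 39, 66, 73, 112, 161, 167]
188 [163, 150, 149, 163, 162, 162, 163, 163, 150, 149, 112, 21, 72, 85, 63, 36, 114, 160, 162, 125, 50, 54, 65, 104, 135, 144]
191 [148, 147, 162, 159, 160, 156, 147, 145, 150, 147, 136, 110, 62, 70, 58, 92, 120, 146, 155, 143, 104, 76, 69, 77, 110, 151]
194 [148, 162, 159, 164, 152, 142, 150, 157, 119, 41, 68, 79, 67, 59, 53, 58, 47, 124, 160, 151, 127, 87, 67, 76, 82, 98]
```

The bar bottomed at 19 N and about 20 mm deep, and I let it go. Lifting clear and moving over the gap.

```bash
python3 -m jog '{"jaw":[40,40,50,50,50,50,50,50,50,50],"slide":[[0,0,-0.3],[0,0,-0.7],[0,0,-0.8],[0,0,-0.6],[0.5,0,0],[0.7,0,0],[0.6,0,0],[0.25,0,0.4],[0,0,0.5],[0,0,0]],"spin":[0,0,0,0,0,0,0,0,0,0.05]}' 40
python3 - <<'E'
from h import *
m=env.camera_model("wrist");s=env.state();print(s["ee_pos"].round(1),s["ee_rot"].round(2))
f=env.grab_frame("wrist")[:,:,::-1];cv2.imwrite("/tmp/w4.png",f)
f2=env.grab_frame("side")[:,:,::-1];f3=env.grab_frame("scene")[:,:,::-1];cv2.imwrite("/tmp/s4.png",f2);cv2.imwrite("/tmp/c4.png",f3)
c=[cv2.resize(a,(400,300),interpolation=cv2.INTER_CUBIC) for a in(f2[140:215,190:290],f3[120:195,245:345])]
w=cv2.resize(f[110:260,190:323],(532,600),interpolation=cv2.INTER_CUBIC)
cv2.imwrite("pics/gap.png",np.hstack([w,cv2.resize(np.vstack(c),(266,400))if 0 else np.vstack([cv2.resize(x,(266,200)) for x in c]+[np.zeros((200,266,3),np.uint8)])]))
for P in([560,6.5,125],[560,6.5,137.7],[496.6,-1.7,241],[496.6,-1.7,161]):print(P,proj(m,P).round(1))
E
```

```text
time_s: 9.65
ee_pos: [558.2, 7.1, 259.3]
ee_rot: [-180.0, 0.3, 7.7]
force: [0.4, -0.3, 0.2]
gripper_width: 50.4
gripper_force: 0.0
[558.2   7.1 259.3] [-179.96    0.33    7.66]
[560, 6.5, 125] [251.4 176.9]
[560, 6.5, 137.7] [251.4 180.6]
[496.6, -1.7, 241] [251.3 317.6]
[496.6, -1.7, 161] [251.1 255.9]
```

View pics/gap.png

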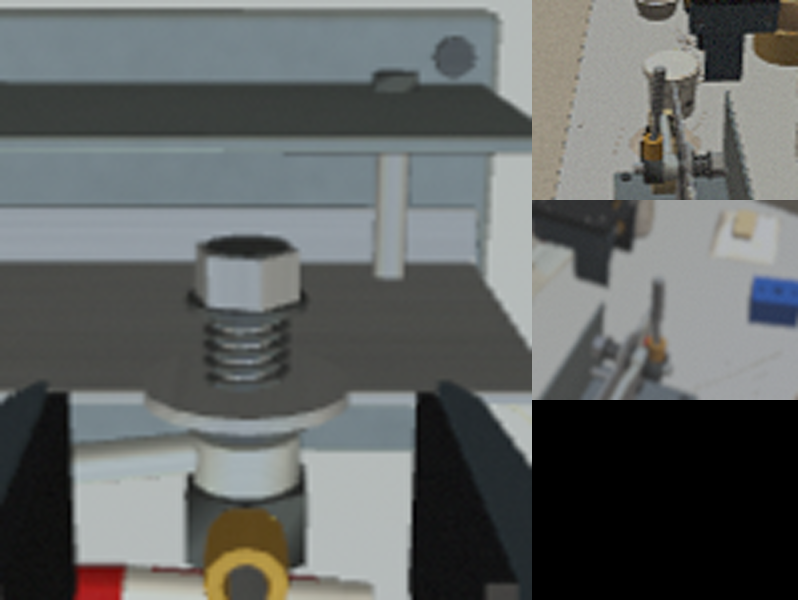

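The bar stands upright in the socket. The hex head is at crop x 195–300, rows 240–308, and the bracket and ear are where I expected them.

Run:
```python
from h import *
m=env.camera_model("wrist");f=cv2.imread("/tmp/w4.png");g=cv2.cvtColor(f,cv2.COLOR_BGR2GRAY)
for r in range(168,190,2):print(r,g[r,236:268].tolist())
for q,z in(((251.9,172.5),137),((251.9,185.5),137),((238.9,180),125),((264.9,180),125)):print(q,plane(m,q,z).round(1))
```

```text
168 [156, 156, 156, 157, 156, 157, 157, 156, 157, 156, 157, 151, 135, 135, 135, 135, 135, 135, 134, 141, 157, 157, 157, 157, 157, 157, 156, 156, 156, 157, 157, 157]
170 [155, 155, 151, 135, 122, 109, 68, 52, 49, 42, 38, 38, 37, 39, 39, 38, 38, 39, 38, 38, 36, 40, 44, 48, 60, 88, 130, 155, 154, 154, 155, 154]
172 [157, 156, 147, 108, 80, 63, 51, 43, 37, 36, 38, 36, 37, 37, 38, 38, 38, 38, 39, 40, 38, 39, 39, 37, 41, 52, 71, 90, 125, 155, 155, 154]
174 [153, 154, 144, 110, 99, 110, 135, 135, 129, 115, 109, 95, 95, 96, 91, 76, 76, 75, 77, 78, 87, 106, 108, 124, 133, 133, 134, 137, 142, 151, 154, 154]
176 [77, 78, 83, 96, 99, 123, 160, 159, 157, 156, 155, 155, 156, 154, 153, 154, 155, 156, 152, 146, 141, 139, 137, 138, 137, 136, 136, 138, 127, 83, 81, 81]
178 [76, 76, 82, 95, 100, 123, 160, 159, 158, 156, 155, 156, 156, 155, 153, 154, 156, 157, 155, 148, 141, 139, 137, 138, 138, 136, 137, 138, 126, 75, 75, 76]
180 [76, 76, 83, 95, 98, 117, 150, 159, 157, 156, 156, 156, 155, 154, 154, 154, 156, 156, 154, 147, 141, 139, 138, 138, 137, 136, 137, 139, 126, 76, 75, 75]
182 [71, 63, 65, 91, 99, 116, 149, 159, 158, 156, 155, 156, 156, 154, 153, 154, 155, 156, 155, 147, 141, 139, 137, 138, 137, 136, 137, 139, 124, 59, 75, 76]
184 [61, 38, 38, 55, 82, 116, 149, 159, 158, 156, 155, 156, 155, 154, 154, 154, 155, 156, 154, 147, 141, 139, 138, 138, 137, 136, 137, 138, 123, 39, 48, 70]
186 [69, 56, 53, 44, 40, 80, 127, 143, 157, 157, 155, 156, 155, 154, 153, 154, 155, 156, 155, 147, 141, 139, 129, 100, 91, 62, 54, 52, 52, 49, 58, 75]
188 [76, 73, 72, 74, 77, 78, 77, 79, 76, 70, 72, 69, 61, 63, 68, 70, 76, 77, 77, 78, 71, 75, 73, 78, 78, 76, 73, 71, 71, 69, 75, 75]
(251.9, 172.5) [568.9   6.9 137. ]
(251.9, 185.5) [556.5   5.2 137. ]
(238.9, 180) [556.8  17.8 125. ]
(264.9, 180) [560.1  -7.  125. ]
```

Hex edges at row 178 are at columns 238.7, 241.3, 255.2 and 264.6. That puts the ridge +3.3 mm right of centre, a lean of 0.26 rad, which matches the 0.25 given. Going down into the gap and gripping.

```bash
python3 -m jog '{"jaw":[50,50,50,50,50,50,50,50,50,50],"slide":[[0.1,0.04,0],[0,0,0.6],[0,0,0.7],[0,0,0.7],[0,0,0.7],[0,0,0.7],[0,0,0.6],[0,0,0.4],[0,0,0.17],[0,0,0]],"spin":[0,0,0,0,0,0,0,0,0,0]}' 20
cat > hx.py <<'E'
from h import *
s=env.state();m=env.camera_model("wrist");print(s["ee_pos"].round(1),s["force"].round(1),s["gripper_width"].round(1),s["gripper_force"].round(1))
f=env.grab_frame("wrist")[:,:,::-1];cv2.imwrite("/tmp/wl.png",f);g=cv2.cvtColor(f,cv2.COLOR_BGR2GRAY)
print([proj(m,[561.5,6.3,z]).round(1).tolist() for z in(112,125,137.7)])
c,r=proj(m,[561.5,6.3,137.7])
for v in range(int(r)-12,int(r)+15,3):print(v,int(c)-30,g[v,int(c)-30:int(c)+31].tolist())
E
python3 hx.py
```

```text
time_s: 10.8
ee_pos: [563.1, 6.3, 124.7]
ee_rot: [-180.0, 0.0, 7.7]
force: [-0.2, -0.2, 1.0]
gripper_width: 50.0
gripper_force: 0.0Traceback (most recent call last):
  File "hx.py", line 2, in <module>
    s=env.state();m=env.camera_model("wrist");print(s["ee_pos"].round(1),s["force"].round(1),s["gripper_width"].round(1),s["gripper_force"].round(1))
                                                                                             ^^^^^^^^^^^^^^^^^^^^^^^^
AttributeError: 'float' object has no attribute 'round'
```

```bash
sed -i 's/s\["gripper_width"\].round(1),s\["gripper_force"\].round(1)/s["gripper_width"],s["gripper_force"]/' hx.py; python3 hx.py
```

```text
[563.1   6.3 124.7] [-0.2 -0.2  1. ] 49.97409123666217 0.0
[[250.0, 237.7], [250.0, 248.4], [250.0, 260.4]]
248 219 [83, 83, 82, 83, 82, 82, 83, 86, 101, 109, 108, 101, 81, 82, 82, 79, 75, 58, 43, 43, 42, 41, 43, 44, 41, 43, 42, 43, 42, 42, 42, 42, 42, 43, 44, 46, 44, 45, 42, 44, 43, 43, 43, 48, 64, 74, 76, 80, 91, 123, 144, 147, 151, 137, 84, 81, 83, 82, 82, 83, 83]
251 219 [84, 83, 83, 83, 83, 82, 82, 85, 96, 110, 109, 108, 121, 148, 142, 122, 106, 105, 99, 83, 82, 83, 84, 86, 86, 88, 88, 89, 89, 88, 90, 89, 88, 87, 88, 90, 88, 87, 86, 86, 84, 82, 94, 124, 145, 147, 147, 147, 147, 148, 148, 150, 150, 136, 82, 82, 83, 83, 82, 82, 82]
254 219 [84, 84, 84, 84, 84, 84, 84, 87, 97, 110, 108, 109, 134, 171, 172, 172, 170, 170, 169, 168, 167, 168, 168, 169, 168, 168, 167, 164, 163, 164, 163, 162, 163, 158, 145, 145, 138, 128, 149, 150, 151, 150, 149, 150, 149, 149, 149, 148, 146, 148, 149, 150, 151, 137, 85, 85, 85, 84, 84, 85, 84]
257 219 [83, 83, 83, 84, 84, 83, 79, 65, 81, 111, 108, 109, 134, 171, 171, 171, 171, 170, 169, 168, 167, 168, 168, 168, 168, 168, 167, 166, 166, 165, 167, 167,
[... 788 characters left out ...]
9, 49, 50, 50, 49, 50, 49, 49, 50, 50, 49, 49, 49, 50, 50, 49, 50, 50, 49, 49, 51, 49, 49, 49, 50, 49, 49, 47, 50, 51, 50, 49, 50, 50, 49, 50, 50, 50, 50, 50, 49, 50, 50, 49, 49, 50, 49, 49, 48]
269 219 [64, 64, 65, 64, 64, 64, 65, 64, 64, 64, 65, 65, 64, 65, 65, 64, 65, 65, 65, 65, 65, 65, 64, 65, 63, 65, 64, 65, 65, 65, 64, 65, 65, 65, 63, 65, 64, 65, 65, 64, 65, 65, 63, 64, 65, 64, 63, 63, 65, 65, 65, 64, 64, 64, 65, 64, 64, 64, 65, 64, 63]
272 219 [66, 68, 67, 67, 67, 66, 67, 67, 67, 66, 67, 67, 67, 67, 67, 66, 66, 67, 68, 66, 67, 66, 66, 67, 67, 68, 66, 66, 67, 67, 67, 67, 66, 66, 67, 67, 67, 67, 68, 67, 67, 68, 67, 67, 67, 66, 67, 67, 67, 67, 68, 66, 66, 67, 66, 67, 67, 67, 67, 67, 67]
```

The hex is centred between the fingers, with its ridge at column 255.5 and its centre at 249.9. Gripping now to see how it behaves.

```bash
python3 -m jog '{"jaw":[0,0,0,0,0,0,0,0],"slide":[[-0.03,0,0],[0,0,0],[0,0,0],[0,0,0],[0,0,0],[0,0,0],[0,0,0],[0,0,0]],"spin":[0,0,0,0,0,0,0,0]}' 30
cat > hx.py <<'E'
from h import *
s=env.state();m=env.camera_model("wrist");print(s["ee_pos"].round(1),s["ee_rot"].round(1),s["force"].round(1),s["torque"].round(2),round(s["gripper_width"],2),round(s["gripper_force"],1))
f=env.grab_frame("wrist")[:,:,::-1];cv2.imwrite("/tmp/wl.png",f);g=cv2.cvtColor(f,cv2.COLOR_BGR2GRAY)
c,r=proj(m,[561.5,6.3,137.7]);print("axis col",c.round(1),proj(m,[561.5,6.3,125])[0].round(1))
for v in(int(r)-6,int(r)-3,int(r)):print(v,int(c)-24,g[v,int(c)-24:int(c)+25].tolist())
E
python3 hx.py
```

```text
time_s: 11.65
ee_pos: [562.3, 6.7, 125.2]
ee_rot: [-180.0, -0.0, 7.7]
force: [-1.6, 4.1, 4.5]
gripper_width: 22.8
gripper_force: 30.0
[562.3   6.7 125.2] [-180.    -0.     7.7] [-1.6  4.1  4.5] [ 0.92  0.32 -0.  ] 22.82 30.0
axis col 251.1 251.0
252 227 [16, 17, 61, 105, 104, 129, 166, 166, 166, 166, 165, 164, 162, 162, 162, 163, 163, 163, 162, 160, 159, 158, 157, 156, 157, 157, 153, 141, 135, 119, 123, 144, 146, 147, 145, 145, 145, 145, 145, 144, 143, 142, 143, 145, 139, 104, 19, 19, 19]
255 227 [20, 17, 60, 104, 105, 129, 167, 167, 166, 165, 165, 164, 163, 162, 162, 163, 163, 163, 163, 162, 161, 160, 161, 161, 162, 163, 164, 165, 163, 159, 148, 148, 147, 147, 146, 145, 145, 145, 145, 144, 143, 142, 144, 145, 133, 76, 18, 20, 18]
258 227 [19, 18, 61, 104, 104, 129, 167, 166, 166, 166, 165, 164, 163, 162, 162, 163, 164, 163, 163, 161, 161, 161, 161, 162, 163, 163, 164, 164, 164, 159, 149, 149, 147, 146, 145, 145, 144, 145, 144, 144, 144, 142, 144, 144, 133, 76, 18, 18, 19]
```

With the grip on, the hex stayed friction-locked at rest (ridge still about +6 px). I'll check the pad friction with a small upward pull at a light grip.

```bash
python3 -m jog '{"jaw":[0,0,0],"slide":[[0,0,0],[0,0,0],[0,0,-0.1]],"spin":[0,0,0]}' 10;  python3 -m jog '{"jaw":[0,0],"slide":[[0,0,-0.1],[0,0,0]],"spin":[0,0]}' 10; python3 -m jog '{"jaw":[0,0],"slide":[[0,0,-0.1],[0,0,0]],"spin":[0,0]}' 10; python3 hx.py
```

```text
time_s: 12.0
ee_pos: [562.0, 6.7, 126.0]
ee_rot: [-180.0, 0.0, 7.7]
force: [4.2, 4.2, -17.2]
gripper_width: 23.2
gripper_force: 10.0
time_s: 12.2
ee_pos: [561.3, 6.6, 128.0]
ee_rot: [-179.9, 0.2, 7.7]
force: [2.5, 5.4, -10.6]
gripper_width: 23.7
gripper_force: 10.0
time_s: 12.4
ee_pos: [560.7, 6.5, 130.5]
ee_rot: [-179.9, 0.3, 7.7]
force: [1.4, 3.6, -15.2]
gripper_width: 23.3
gripper_force: 10.0
[560.7   6.5 130.5] [-179.9    0.3    7.7] [  1.4   3.6 -15.2] [ 0.87 -0.32  0.01] 23.27 10.0
axis col 251.0 251.0
244 227 [18, 20, 61, 105, 104, 116, 147, 166, 166, 166, 165, 164, 163, 162, 162, 163, 162, 161, 160, 159, 157, 155, 155, 155, 151, 139, 135, 117, 100, 105, 123, 143, 145, 144, 145, 144, 144, 145, 144, 143, 143, 143, 143, 145, 139, 104, 20, 18, 20]
247 227 [17, 17, 62, 106, 105, 116, 147, 166, 166, 166, 165, 163, 163, 163, 162, 163, 163, 163, 162, 161, 161, 160, 160, 162, 162, 163, 164, 163, 163, 159, 148, 147, 147, 146, 144, 144, 144, 145, 144, 143, 143, 143, 143, 145, 139, 103, 19, 19, 18]
250 227 [18, 17, 62, 105, 104, 116, 147, 166, 166, 165, 165, 164, 163, 162, 162, 163, 163, 163, 162, 162, 161, 161, 160, 161, 162, 163, 163, 164, 163, 159, 148, 148, 147, 146, 144, 144, 144, 145, 145, 143, 143, 143, 143, 145, 139, 103, 17, 19, 19]
```

It slipped at about 15 N against 2×10 N, so the friction coefficient is about 0.7. The tool cannot tilt, so I'll wind by rolling: press the right pad leftward on the hex and move up, then clamp. First I'll open a little and press the right pad on.

```bash
python3 -m jog '{"jaw":[27,27,27,27],"slide":[[0,0,0],[0,0,0],[0.03,0,-0.2],[0,0,0]],"spin":[0,0,0,0]}' 60;  python3 -m jog '{"jaw":[27,27,27,27],"slide":[[0,-0.1,0],[0,-0.1,0],[0,-0.05,0],[0,0,0]],"spin":[0,0,0,0]}'; python3 hx.py
```

```text
time_s: 12.85
ee_pos: [564.2, 5.8, 141.5]
ee_rot: [179.9, -0.2, 7.7]
force: [0.2, 0.5, -0.2]
gripper_width: 26.9
gripper_force: 0.0
time_s: 13.25
ee_pos: [563.2, 9.1, 140.7]
ee_rot: [179.4, -0.1, 7.9]
force: [1.0, -16.2, 1.4]
gripper_width: 27.0
gripper_force: 7.4
[563.2   9.1 140.7] [ 1.794e+02 -1.000e-01  7.900e+00] [  1.  -16.2   1.4] [-2.7  -0.18  0.08] 27.05 7.4
axis col 255.0 254.5
240 231 [80, 79, 88, 106, 103, 103, 116, 146, 165, 165, 164, 164, 163, 161, 161, 162, 161, 160, 159, 156, 155, 154, 154, 149, 137, 138, 133, 115, 100, 104, 122, 143, 144, 144, 143, 144, 144, 143, 142, 141, 142, 143, 137, 103, 19, 19, 19, 18, 19]
243 231 [79, 80, 89, 106, 104, 103, 115, 146, 165, 165, 165, 163, 163, 162, 161, 162, 162, 162, 161, 160, 160, 160, 159, 159, 161, 162, 163, 163, 161, 155, 147, 147, 146, 144, 143, 144, 144, 143, 142, 142, 141, 143, 138, 102, 19, 19, 20, 17, 18]
246 231 [51, 40, 69, 106, 104, 103, 115, 146, 166, 165, 164, 164, 163, 162, 161, 162, 162, 162, 162, 160, 160, 159, 159, 160, 161, 162, 162, 163, 161, 155, 146, 147, 146, 144, 142, 144, 144, 142, 141, 141, 141, 142, 133, 79, 21, 21, 19, 19, 20]
```

```bash
python3 -m jog '{"jaw":[27,27,27,27],"slide":[[0,0,0.1],[0,-0.1,0.05],[0,-0.07,0],[0,0,0]],"spin":[0,0,0,0]}'; python3 -m jog '{"jaw":[27,27,27,27],"slide":[[0,0,-0.08],[0,0,-0.08],[0,0,-0.08],[0,0,0]],"spin":[0,0,0,0]}'; python3 hx.py
```

```text
time_s: 13.7
ee_pos: [563.7, 9.7, 138.6]
ee_rot: [178.9, -0.3, 8.0]
force: [0.7, -28.3, 12.3]
gripper_width: 27.0
gripper_force: 14.0
time_s: 14.1
ee_pos: [563.5, 10.4, 142.2]
ee_rot: [179.0, -0.1, 7.9]
force: [6.8, -25.2, -6.2]
gripper_width: 26.9
gripper_force: 13.0
[563.5  10.4 142.2] [ 1.79e+02 -1.00e-01  7.90e+00] [  6.8 -25.2  -6.2] [-4.6  -1.01  0.08] 26.86 13.0
axis col 256.9 256.1
239 232 [78, 78, 78, 78, 116, 164, 164, 163, 162, 161, 160, 160, 161, 161, 159, 157, 155, 152, 147, 127, 100, 94, 80, 81, 80, 80, 86, 106, 119, 131, 153, 155, 157, 157, 160, 158, 157, 157, 158, 159, 160, 161, 142, 18, 19, 18, 18, 18, 20]
242 232 [81, 79, 80, 80, 117, 164, 164, 163, 162, 161, 160, 160, 161, 161, 160, 159, 158, 158, 158, 158, 161, 161, 161, 161, 162, 163, 163, 161, 161, 160, 159, 161, 160, 160, 160, 158, 157, 156, 158, 159, 161, 161, 143, 19, 19, 19, 19, 19, 18]
245 232 [75, 58, 43, 40, 105, 164, 164, 163, 162, 161, 160, 160, 160, 161, 160, 160, 158, 158, 158, 159, 160, 161, 161, 161, 162, 163, 163, 161, 161, 159, 159, 160, 160, 159, 158, 157, 157, 157, 158, 159, 161, 153, 113, 18, 16, 18, 16, 20, 20]
```

It winds: the hex is symmetric now, with edges at 236 and 274.5 and equal faces, so it is about upright. I'll press a little more and keep rolling up.

```bash
python3 -m jog '{"jaw":[27,27,27,27],"slide":[[-0.03,-0.1,0],[0,-0.05,-0.06],[0,0,-0.06],[0,0,0]],"spin":[0,0,0,0]}'; python3 hx.py;  python3 -m jog '{"jaw":[27,27,27],"slide":[[0,0,-0.06],[0,0,-0.03],[0,0,0]],"spin":[0,0,0]}'; python3 hx.py
```

```text
time_s: 14.55
ee_pos: [563.2, 11.6, 145.6]
ee_rot: [178.6, -0.2, 8.0]
force: [8.4, -34.5, -9.3]
gripper_width: 27.1
gripper_force: 15.4
[563.2  11.6 145.6] [178.6  -0.2   8. ] [  8.4 -34.5  -9.3] [-6.39 -1.59  0.16] 27.14 15.4
axis col 258.7 257.7
236 234 [78, 79, 108, 149, 149, 147, 145, 145, 145, 146, 145, 144, 142, 143, 137, 118, 90, 80, 80, 86, 100, 107, 120, 119, 118, 124, 139, 144, 154, 154, 154, 153, 154, 155, 156, 157, 158, 159, 150, 105, 53, 20, 19, 17, 18, 18, 18, 18, 18]
239 234 [78, 79, 108, 149, 149, 147, 146, 145, 145, 146, 145, 143, 143, 144, 145, 146, 149, 158, 165, 164, 164, 163, 161, 161, 160, 161, 161, 161, 161, 160, 159, 158, 158, 159, 160, 161, 162, 161, 148, 91, 53, 18, 19, 17, 19, 19, 18, 19, 17]
242 234 [76, 58, 96, 149, 149, 147, 146, 145, 145, 146, 144, 144, 144, 145, 145, 145, 149, 158, 165, 164, 164, 164, 162, 160, 160, 161, 162, 161, 160, 160, 159, 158, 158, 160, 160, 161, 162, 161, 148, 89, 37, 20, 19, 18, 20, 17, 20, 18, 20]
time_s: 14.9
ee_pos: [562.6, 12.7, 148.7]
ee_rot: [178.8, -0.2, 8.0]
force: [6.8, -31.4, -5.8]
gripper_width: 27.4
gripper_force: 12.3
[562.6  12.7 148.7] [178.8  -0.2   8. ] [  6.8 -31.4  -5.8] [-5.66 -1.18  0.18] 27.41 12.3
axis col 260.7 259.6
233 236 [79, 78, 100, 133, 132, 130, 130, 130, 129, 128, 128, 129, 131, 136, 140, 141, 140, 139, 139, 138, 137, 137, 137, 138, 138, 137, 137, 135, 135, 135, 136, 137, 138, 138, 137, 133, 118, 106, 42, 19, 19, 19, 20, 19, 19, 19, 19, 21, 20]
236 236 [78, 78, 100, 133, 133, 130, 129, 130, 129, 128, 129, 130, 134, 148, 164, 165, 165, 163, 162, 161, 161, 160, 161, 161, 161, 161, 160, 158, 158, 158, 160, 161, 162, 162, 159, 144, 119, 105, 39, 18, 17, 19, 16, 20, 18, 19, 19, 18, 18]
239 236 [79, 73, 89, 133, 132, 130, 129, 131, 129, 128, 128, 129, 134, 148, 165, 164, 164, 163, 162, 161, 161, 160, 162, 161, 160, 160, 159, 158, 159, 159, 160, 161, 162, 162, 159, 144, 119, 105, 38, 20, 19, 21, 18, 19, 19, 17, 18, 21, 18]
```

It now stands about 0.5 rad past upright (ridge at 249, left corner at 238). That is deliberately overwound, so that clamping catches opposite corners. Clamping now and re-centring sideways.

```bash
python3 -m jog '{"jaw":[20,10,0,0,0,0,0],"slide":[[0,0,0],[0,0,0],[0,0.05,0],[0,0.1,0],[0,0.1,0],[0,0,0],[0,0,0]],"spin":[0,0,0,0,0,0,0]}' 60; python3 hx.py
```

```text
time_s: 15.65
ee_pos: [563.3, 8.0, 150.4]
ee_rot: [179.1, -0.3, 7.9]
force: [1.4, -23.6, 3.6]
gripper_width: 13.6
gripper_force: 51.5
[563.3   8.  150.4] [179.1  -0.3   7.9] [  1.4 -23.6   3.6] [-4.29 -0.51  0.06] 13.61 51.5
axis col 252.5 252.1
232 228 [40, 34, 19, 17, 16, 20, 19, 17, 16, 16, 89, 150, 156, 155, 154, 154, 152, 151, 151, 151, 151, 151, 150, 145, 131, 130, 131, 131, 131, 128, 115, 115, 110, 108, 109, 16, 16, 16, 19, 17, 18, 17, 17, 26, 40, 41, 42, 42, 42]
235 228 [38, 26, 17, 18, 15, 20, 16, 17, 16, 16, 79, 141, 160, 160, 159, 158, 157, 156, 155, 156, 157, 157, 156, 155, 154, 153, 154, 155, 155, 156, 157, 157, 149, 122, 92, 17, 18, 17, 17, 16, 19, 18, 18, 20, 32, 42, 42, 42, 41]
238 228 [34, 19, 18, 18, 18, 18, 17, 18, 15, 16, 77, 140, 160, 160, 158, 158, 157, 156, 156, 156, 157, 157, 156, 155, 154, 153, 154, 155, 156, 157, 158, 157, 148, 121, 89, 17, 18, 19, 15, 18, 19, 17, 18, 16, 28, 41, 41, 42, 40]
```

The closing tips slid up onto the upper faces (opening 13.6 mm, TCP z 150). I'll release and redo the roll from about 1.5 mm lower, aiming for around 0.2 rad past upright, so the left pad meets a corner and not a slope.

```bash
python3 -m jog '{"jaw":[32,32,32,32,32,32],"slide":[[0,0.1,0],[0,0.14,0],[0,0,0],[-0.05,0,0.2],[0,0,0.2],[0,0,0]],"spin":[0,0,0,0,0,0]}' 60; python3 hx.py
```

```text
time_s: 16.3
ee_pos: [559.3, 8.9, 135.5]
ee_rot: [-180.0, 0.1, 7.7]
force: [0.2, -0.6, 0.8]
gripper_width: 31.9
gripper_force: 0.0
[559.3   8.9 135.5] [-1.8e+02  1.0e-01  7.7e+00] [ 0.2 -0.6  0.8] [0.04 0.09 0.02] 31.85 0.0
axis col 255.8 255.4
238 231 [81, 81, 88, 104, 107, 106, 111, 140, 169, 169, 168, 167, 166, 166, 165, 164, 165, 166, 164, 164, 162, 160, 159, 158, 158, 159, 155, 142, 142, 136, 126, 145, 147, 146, 147, 146, 146, 147, 146, 145, 145, 144, 146, 147, 147, 137, 88, 19, 19]
241 231 [83, 82, 89, 104, 108, 106, 111, 141, 169, 168, 168, 167, 167, 166, 165, 164, 165, 165, 165, 164, 164, 163, 163, 163, 163, 164, 165, 166, 166, 164, 158, 151, 150, 149, 147, 147, 146, 148, 147, 146, 144, 144, 145, 147, 147, 136, 76, 17, 19]
244 231 [61, 43, 60, 97, 107, 106, 111, 140, 169, 169, 168, 167, 166, 166, 165, 164, 165, 165, 165, 165, 164, 163, 162, 163, 163, 165, 165, 166, 166, 168, 168, 150, 150, 148, 148, 147, 147, 147, 147, 146, 145, 144, 145, 147, 147, 133, 63, 28, 21]
```

```bash
python3 -m jog '{"jaw":[27,25.5,25.5,25.5,25.5,25.5,25.5],"slide":[[0.07,0,-0.04],[0,-0.1,0],[0,-0.1,0],[0,-0.1,0],[0,-0.1,0],[0,-0.06,0],[0,0,0]],"spin":[0,0,0,0,0,0,0]}' 60;  python3 -m jog '{"jaw":[25.5,25.5,25.5,25.5,25.5],"slide":[[0,0,-0.07],[0,0,-0.07],[0,0,-0.06],[0,0,0],[0,0,0]],"spin":[0,0,0,0,0]}'; python3 hx.py
```

```text
time_s: 17.05
ee_pos: [562.0, 9.2, 138.4]
ee_rot: [178.5, 0.0, 8.1]
force: [2.7, -40.4, -2.0]
gripper_width: 25.6
gripper_force: 20.4
time_s: 17.55
ee_pos: [561.9, 9.9, 142.3]
ee_rot: [178.6, 0.1, 8.0]
force: [6.0, -38.4, -12.4]
gripper_width: 25.5
gripper_force: 17.9
[561.9   9.9 142.3] [1.786e+02 1.000e-01 8.000e+00] [  6.  -38.4 -12.4] [-6.88 -1.02  0.1 ] 25.47 17.9
axis col 256.4 255.5
236 232 [78, 79, 104, 147, 160, 159, 158, 157, 156, 157, 157, 156, 156, 153, 151, 145, 133, 125, 93, 79, 78, 81, 81, 80, 86, 106, 119, 124, 143, 156, 155, 156, 156, 155, 156, 158, 159, 160, 161, 161, 151, 95, 17, 18, 16, 20, 20, 18, 19]
239 232 [78, 78, 104, 148, 160, 159, 159, 156, 156, 156, 157, 156, 155, 154, 153, 155, 156, 157, 158, 157, 160, 164, 164, 163, 162, 161, 160, 160, 161, 162, 161, 160, 160, 158, 157, 158, 159, 161, 162, 162, 146, 68, 20, 19, 16, 18, 20, 20, 17]
242 232 [73, 53, 86, 143, 160, 159, 158, 157, 156, 157, 157, 156, 155, 154, 154, 154, 156, 156, 157, 157, 159, 164, 164, 163, 163, 161, 160, 159, 161, 161, 161, 160, 159, 157, 158, 158, 159, 160, 161, 161, 146, 63, 18, 20, 19, 19, 17, 20, 19]
```

The ridge is at 252.3 with the axis at 255.5, and the left corner is 11.9 mm out, so it is about 0.15 rad past upright against a target of about 0.17. TCP z is 142.3, which is within reach of the limit. One small roll more, then clamp.

```bash
python3 -m jog '{"jaw":[25.5,25.5,24,23,20,0,0,0],"slide":[[0,0,-0.02],[0,0,0],[0,0,0],[0,0,0],[0,0,0],[0,0,0],[0,0,0],[0,0,0]],"spin":[0,0,0,0,0,0,0,0]}' 60; python3 hx.py
```

```text
time_s: 18.4
ee_pos: [562.1, 8.1, 142.6]
ee_rot: [178.4, 0.1, 8.1]
force: [6.2, -42.5, -15.1]
gripper_width: 20.6
gripper_force: 57.9
[562.1   8.1 142.6] [1.784e+02 1.000e-01 8.100e+00] [  6.2 -42.5 -15.1] [-7.84 -1.22  0.08] 20.64 57.9
axis col 253.2 252.4
236 229 [17, 17, 32, 104, 157, 155, 154, 153, 153, 154, 154, 153, 152, 150, 149, 147, 144, 124, 92, 78, 78, 84, 100, 105, 119, 124, 141, 153, 154, 155, 155, 154, 155, 155, 156, 158, 158, 159, 160, 152, 114, 20, 17, 18, 19, 16, 17, 18, 18]
239 229 [15, 16, 34, 104, 157, 155, 154, 153, 153, 153, 154, 153, 151, 151, 152, 152, 153, 154, 154, 158, 163, 163, 162, 161, 160, 159, 158, 159, 159, 159, 158, 158, 157, 157, 156, 157, 158, 160, 160, 147, 82, 19, 18, 20, 17, 17, 19, 18, 19]
242 229 [16, 20, 33, 103, 157, 155, 154, 153, 153, 154, 154, 153, 151, 151, 151, 153, 154, 155, 155, 157, 162, 163, 162, 162, 161, 159, 158, 159, 160, 159, 158, 158, 157, 157, 157, 157, 158, 160, 160, 146, 82, 18, 19, 17, 17, 18, 18, 16, 18]
```

Clamped at 58 N with the ridge at 248.4 and the axis at 252.3, so about 0.18 rad past upright. Now I'll compare the pointer with the tab in the outer views.

Run:
```python
from h import *
A=env.camera_model("scene");B=env.camera_model("side")
a=env.grab_frame("scene")[:,:,::-1];b=env.grab_frame("side")[:,:,::-1]
cv2.imwrite("/tmp/c5.png",a);cv2.imwrite("/tmp/s5.png",b)
S=np.array([533.7,38.6,0]);t=np.radians(7.7);ex=np.array([np.cos(t),np.sin(t),0]);ey=np.array([-np.sin(t),np.cos(t),0])
def P(r,ang,x=-20): # ang below level to the right
    return S+ex*x+ey*(-35-r*np.cos(ang))+np.array([0,0,125-r*np.sin(ang)])
for w in(0.,.25,.35,.43,.5,.6):
    g=np.radians(50)-w;print(w,"tip",proj(A,P(48,g)).round(1),proj(B,P(48,g)).round(1),"tab",proj(A,P(62,g,-14)).round(1),proj(B,P(62,g,-14)).round(1))
im=np.hstack([cv2.resize(a[160:205,265:310],(400,400),interpolation=cv2.INTER_CUBIC),cv2.resize(b[195:240,225:270],(400,400),interpolation=cv2.INTER_CUBIC)])
cv2.imwrite("pics/ptr.png",im)
for n,i in(("scene0",0),("side0",0),("c5",0),("s5",0)):
    f=cv2.imread(f"/tmp/{n}.png").astype(int);k=((f[:,:,2]-np.maximum(f[:,:,0],f[:,:,1]))>45).astype(np.uint8)
    box=(slice(160,190),slice(275,300)) if n[0:2] in("sc","c5") else (slice(205,240),slice(235,262))
    ys,xs=np.nonzero(k[box]);print(n,len(xs),(xs.min()+box[1].start,xs.max()+box[1].start,ys.min()+box[0].start,ys.max()+box[0].start,xs.mean()+box[1].start,ys.mean()+box[0].start) if len(xs) else 0)
```

```text
0.0 tip [287.1 181.2] [243.9 220.4] tab [286.1 181.1] [246.5 225.7]
0.25 tip [288.3 177.4] [244.2 219.7] tab [287.7 176.2] [247.  224.8]
0.35 tip [288.7 175.8] [244.4 219.1] tab [288.2 174.2] [247.1 224.1]
0.43 tip [289.  174.6] [244.4 218.5] tab [288.6 172.7] [247.2 223.3]
0.5 tip [289.3 173.6] [244.5 217.9] tab [288.9 171.4] [247.3 222.5]
0.6 tip [289.6 172.2] [244.6 216.9] tab [289.3 169.5] [247.4 221.2]
scene0 2 (np.int64(288), np.int64(288), np.int64(172), np.int64(173), np.float64(288.0), np.float64(172.5))
side0 12 (np.int64(247), np.int64(249), np.int64(221), np.int64(225), np.float64(248.25), np.float64(222.75))
c5 1 (np.int64(288), np.int64(288), np.int64(172), np.int64(172), np.float64(288.0), np.float64(172.0))
s5 11 (np.int64(247), np.int64(249), np.int64(221), np.int64(225), np.float64(248.1818181818182), np.float64(222.9090909090909))
```

View pics/ptr.png

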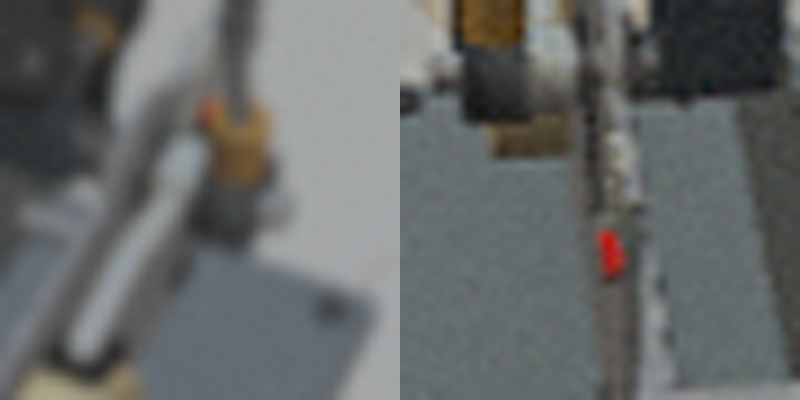

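The red tab's centroid is at (248.2,222.8) in the side view and (288,172.5) in the scene view. Both fit a wind of about 0.43–0.45 rad, and the bolt is at about 0.43. Next I'll check that it holds still and that the bar is undisturbed.

```bash
python3 -m jog '{"jaw":[0,0,0,0,0,0,0,0],"slide":[[0,0,0],[0,0,0],[0,0,0],[0,0,0],[0,0,0],[0,0,0],[0,0,0],[0,0,0]],"spin":[0,0,0,0,0,0,0,0]}' 60; python3 hx.py
python3 - <<'E'
from h import *
A=env.camera_model("scene");B=env.camera_model("side")
b0=cv2.imread("/tmp/s4.png").astype(int);b=env.grab_frame("side")[:,:,::-1].astype(int)
print("bar side",proj(B,[497,-1.6,241]).round(1));d=np.abs(b-b0).sum(2)[164:195,228:242];print("mean diff bar area",d.mean().round(1),d.max(1).tolist())
def c(f,sl):
    r=np.clip(f[:,:,2]-np.maximum(f[:,:,0],f[:,:,1])-15,0,None).astype(float)[sl];ys,xs=np.mgrid[sl];return (r*xs).sum()/r.sum(),(r*ys).sum()/r.sum()
print("tab side",[np.round(c(f,(slice(216,230),slice(243,253))),2) for f in(cv2.imread("/tmp/side0.png").astype(int),b0,b)])
E
```

```text
time_s: 19.35
ee_pos: [562.1, 8.1, 142.6]
ee_rot: [178.4, 0.1, 8.1]
force: [7.9, -43.2, -15.8]
gripper_width: 20.8
gripper_force: 57.9
[562.1   8.1 142.6] [1.784e+02 1.000e-01 8.100e+00] [  7.9 -43.2 -15.8] [-7.88 -1.19  0.14] 20.84 57.9
axis col 253.2 252.4
236 229 [17, 16, 35, 104, 157, 155, 154, 153, 152, 153, 154, 153, 151, 151, 149, 147, 143, 124, 92, 78, 77, 85, 100, 106, 119, 123, 141, 153, 153, 155, 155, 154, 155, 155, 156, 158, 158, 159, 160, 152, 113, 17, 17, 19, 19, 18, 19, 17, 18]
239 229 [17, 18, 34, 104, 157, 156, 154, 154, 153, 154, 154, 153, 151, 151, 151, 152, 154, 154, 155, 157, 163, 163, 162, 162, 161, 159, 158, 159, 159, 159, 159, 158, 157, 156, 157, 157, 158, 160, 160, 146, 83, 17, 20, 18, 17, 17, 17, 18, 19]
242 229 [16, 18, 33, 104, 157, 155, 155, 153, 153, 154, 154, 153, 152, 151, 151, 153, 154, 155, 155, 157, 163, 163, 163, 161, 161, 159, 158, 159, 160, 160, 158, 158, 157, 156, 156, 157, 159, 159, 160, 147, 82, 17, 18, 18, 16, 19, 18, 19, 19]
bar side [234.5 164.9]
mean diff bar area 12.0 [24, 22, 24, 21, 30, 29, 26, 21, 23, 22, 25, 24, 25, 19, 26, 29, 27, 28, 29, 29, 25, 21, 18, 29, 26, 28, 33, 26, 31, 47, 21]
tab side [array([248.28, 222.92]), array([248.29, 222.93]), array([248.27, 222.95])]
```

Stable: the hex did not creep, the bar is unchanged, and the tab and bolt agree to within about 0.03 rad. Handing in.

```bash
python3 -c "
from workcell import env
print(env.job_done())"
```

```text
the job is handed in; nothing more can be done
None
```

I handed the job in, but the hand-in gave no verdict: the tommy bar stands released about 20 mm deep in the nut's socket, and the gripper holds the hex head at about 58 N, wound about 0.43 rad against my camera estimate of 0.43–0.45 rad for the red tab (tolerance 0.12 rad), without going near the cup, marker, scissors or label roll.

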